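Shut the draft shield and tare the balance

TASK

Get the balance ready for weighing into the beaker that stands on its pan: with your fingertips slide the glass lid of the draft shield gently fully shut by pushing its rail, then lightly press the tare key, the wide bar in the middle of the front row, and take your hand away. Do not tare while the lid is open, press no other key, and leave the beaker and everything else standing or lying around the balance as it is; nothing is to be picked up.

Things in the scene. Friction and masses are not known exactly. Their poses are not given: they have to be found in the camera images.
- balance: Fixed laboratory balance, 340 mm deep (x), 210 wide (y), 178 high. Origin: centre of underside. Its front faces its -x (towards the robot), y to the left, z up. From the front: sloping key panel (x -170 to -45 mm, rising from 34 to 56 mm, display behind the keys), then the draft shield, a box of glass panes (x -45 to 120, 180 wide, top at 157) round the pan, then a white tower 50 mm deep
- lid (a joint): Sliding glass lid of the draft shield: opening in m. 0 = fully shut (at its front stop), grows as it slides back along the balance's +x, at most 0.115. Slides with about 1.5 N of friction plus 3 N per m/s and stays where it is left. The pane is 165 long, 168 wide; its upper face is 162 mm above the bench
- rail_top (a point): Centre of the upper edge of the lid's pull rail, a straight grey bar standing up along the front edge of the sliding lid: 150 mm long across the balance, 10 mm thick, 16 mm tall above the glass (top 178 mm above the bench). Moves with the lid; the axes are the balance's
- tare (a joint): Tare key, travel in m: 0 = up, at most 0.004 = fully down; a spring lifts it. It starts to move at 1 N and is fully down at 5.8 N; it registers at half its travel, about 3.4 N. It goes down square to the sloping panel, so a straight downward press works too
- tare_top (a point): Centre of the top face of the tare key: the wide bar key in the middle of the front row, 46 mm wide across the balance, 18 mm deep, standing 7 mm out of the panel. On the balance's middle line, 130 mm in front of its origin, about 48 mm above the bench. Its z axis is the panel's normal (leaning 10 degrees towards the front)
- pan_center (a point): Centre of the upper face of the round weighing pan (110 mm across), inside the draft shield, 72 mm above the bench
- beaker_center (a point): Small glass beaker standing on the pan, 42 mm across, 46 tall, about 35 g; the point is half-way up. Must stay as it stands
- weight_center (a point): Bystander: steel test weight with a knob, 26 mm across, 47 tall, 100 g; half-way up
- vial_center (a point): Bystander: clear glass vial with white cap, 28 mm across, 50 tall; half-way up
- jar_center (a point): Bystander: amber jar with black cap, 44 mm across, 60 tall; half-way up
- brush_center (a point): Bystander: slim balance brush lying on the bench, 170 mm long, 12 thick; its middle
- spatula_center (a point): Bystander: steel lab spatula lying on the bench, a thin rod with flat ends, 180 mm long, 6 thick; its middle
- reagent_center (a point): Bystander: amber reagent bottle, 68 mm across, 130 tall; half-way up
- key_far_left (a joint): Another key of the same row (round, 16 mm, 4 mm proud), 80 mm to the left of the tare key's centre: travel in m, 0 = up, 0.003 = down. Not to be pressed
- key_left (a joint): Another key of the same row (rectangular, 16 mm wide, 13 deep, 4 mm proud), 51 mm to the left of the tare key's centre: travel in m, 0 = up, 0.003 = down. Not to be pressed
- key_right (a joint): Another key of the same row (rectangular, 16 mm wide, 13 deep, 4 mm proud), 51 mm to the right of the tare key's centre: travel in m, 0 = up, 0.003 = down. Not to be pressed
- key_far_right (a joint): Another key of the same row (round, 16 mm, 4 mm proud), 80 mm to the right of the tare key's centre: travel in m, 0 = up, 0.003 = down. Not to be pressed
Not all that is in view belongs to the job. What is shaped like the part that bears beaker_center but red is not meant.

How it is judged:
By the outcome, as a careful person would: the job done as asked, in the order asked, and still so for the second after the job is handed in, with the robot touching nothing.
It also fails if it takes over 45 s, if anything falls off the work surface, if the arm or the gripper's body presses on something with over 40 N, if the wrist force passes 120 N, or if a joint passes its speed limit or range.

ROBOT

A 6-joint arm with a two-finger parallel gripper is mounted at the origin on the work surface. World frame = base frame: x ahead of the robot, y to its left, z up, the work surface at z = 0. Lengths are in m, angles in rad, forces in N, time in s.
With the tool pointing down it reaches from about 0.25 to 0.775 m from the base axis. Payload 4 kg.
Tool frame: the origin (TCP) lies midway between the tips of the shut fingers; the grasp point (between the pads) lies 19 mm behind it; z points along the fingers, y is the line along which they close (so a half turn about z gives the same grasp; the last joint's range is limited). The gripper opens to 85 mm and grips with 20 to 120 N. Pads are 22 mm wide; open, the fingers measure 114 mm over their backs; the gripper's body (76 mm by 85 mm) begins 54 mm behind the grasp point. The pads swing forward as they close: fully open they stand 13 mm farther back than shut.
Start: joints at [-1.332, 0.087, 1.371, -0, 1.684, -0.103], TCP at [0.184, -0.518, 0.231] pointing down, gripper open.
Joint ranges: [-3.1, 3.1], [-0.76, 2.03], [0.27, 2.55], [-1.08, 4.22], [0.17, 2.65], [-2.57, 2.57]. Speed limits (rad/s): [2.79, 2.79, 3.14, 3.14, 3.14, 3.14].

INTERFACE

Orientations are given as a unit quaternion [w, x, y, z].
In Python, from bench import manip gives the robot as it stands.
- The arm moves only by the tool play_rows, never from a script. Its argument "increments" is text: rows parted by semicolons, each of 5 numbers parted by spaces: the shift along the tool's x, y, z in m, then the turn about the tool's z in degrees, then the opening in per cent of the stroke, from 0 (shut) to 100 (fully open). In form: dx dy dz turn grip; .... A call has exactly 5 rows; each row shifts and turns the commanded pose from where the row before left it, along the tool's axes as they then stand; what a row does not reach is not made up. A row lasts 1/10 s, in which the tool goes at most 50 mm and 8.59 degrees, less where a joint would pass 70% of its speed; a pose out of reach is approached as far as the arm can. A call with a gripper value outside its range is refused whole. The fingers move at their own pace and stop on an object; the grip force is fixed at half the most. Time passes only in rows, so rows that do not move let the fingers close, or fill a call up. It gives the time, the measured TCP pose, the force, the opening and the grip force at its end, in the units of the state.
- manip.read_state(): the state, without advancing time (a new reading comes with each control period).
- manip.camera(name): name is "side" or "top"; returns (picture, depth): 480x640x3 uint8, red, green, blue; 480x640 float32, m along the optical axis (not along the pixel's ray), 0 where there is no reading.
- manip.calibration(name): a dict with "intrinsics" (3x3 intrinsics, pixels), "rvec" (rotation vector, rad) and "tvec" (3), from world to camera coordinates, as OpenCV has them. Camera axes: x right, y down, z forward; pixel columns grow to the right and rows downward; lengths in m; the calibration is good to about 2 mm. A picture is of the moment at which its call begins. calibration takes no time and is no camera call.
- manip.hand_in(): hands the job in; it is judged then, once.
The state is a dict: "time_s": time; "q": joint angles; "qd": joint speeds; "joint_torque": joint torques, N m; "eef_pos": TCP position; "ee_rot": TCP orientation; "ft_force": force on the tool from outside, world axes, zero at the start; "moment": the same for the moment, N m; "grip_width": finger opening in m; "gripper_force": force on a finger pad.
Only numpy, scipy, OpenCV 4.12 (cv2) and the standard library are available. Lean on these libraries where they do the work, as an engineer would, in place of code of your own. Each camera call takes 0.05 s, during which the arm holds its last target. There are 200 camera calls.

## Working session

There is one attempt and no reset: what is moved stays moved. The work goes in short steps, Python scripts to look and compute and a tool call to move; the robot and the scene stay as the last step left them, time stands still between calls to the robot, and variables do not carry over. Pictures are saved under pics/ and viewed, at most 10 in all, crops included, and the job is handed in when it is done.

Besides the shell and the picture viewer there is one more tool, called after ">>>" as name(argument=value, ...) on one line, values as JSON. play_rows: Moves the arm, as the interface text tells. Its arguments: {"type":"object","properties":{"increments":{"type":"string"}},"required":["increments"]}

```bash
mkdir -p pics
python3 - <<'E'
from bench import manip
import cv2,numpy as np
for n in("side","top"):
    p,d=manip.camera(n); cv2.imwrite(f"pics/{n}0.png",p[:,:,::-1]); np.save(f"pics/{n}0.npy",d)
    c=manip.calibration(n); R=cv2.Rodrigues(np.array(c["rvec"]))[0]; print(n,c["intrinsics"],-R.T@np.array(c["tvec"]).ravel(),R)
s=manip.read_state(); print(s)
E
```

```text
side [[450.22651206   0.         310.25893646]
 [  0.         450.22651206 241.52533427]
 [  0.           0.           1.        ]] [0.40317068 0.61584504 0.817293  ] [[-0.93901331 -0.34368949  0.01146928]
 [-0.25775367  0.68136203 -0.68506119]
 [ 0.2276336  -0.64623782 -0.72839524]]
top [[490.92891378   0.         316.70961622]
 [  0.         490.92891378 243.00895654]
 [  0.           0.           1.        ]] [0.52797627 0.02638523 1.08309958] [[-2.75923983e-04 -9.99876833e-01 -1.56921263e-02]
 [-9.95667516e-01  1.73381972e-03 -9.29687665e-02]
 [ 9.29845232e-02  1.55984881e-02 -9.95545361e-01]]
{'time_s': 0.1, 'q': array([-1.33211966e+00,  8.78727736e-02,  1.37213341e+00, -6.03479040e-06,
        1.68354528e+00, -1.03098034e-01]), 'qd': array([-1.30822862e-03, -3.17412508e-03, -4.29209284e-03, -2.09468600e-04,
       -3.23006644e-05,  1.99995524e-03]), 'joint_torque': array([ 2.34560750e-03, -3.53016543e+01, -3.14218104e+01, -9.62846434e-05,
        7.97012384e-03, -6.06882267e-06]), 'eef_pos': array([ 0.18422798, -0.51776041,  0.23024532]), 'ee_rot': array([-9.76953306e-04,  9.85433840e-01,  1.70056428e-01, -6.93341001e-05]), 'ft_force': array([-0.34892967,  0.30498057,  0.20745503]), 'moment': array([-0.01026753, -0.01759106,  0.01773626]), 'gripper_force': 0.0, 'grip_width': 0.08533907860688068}
```

View pics/side0.png

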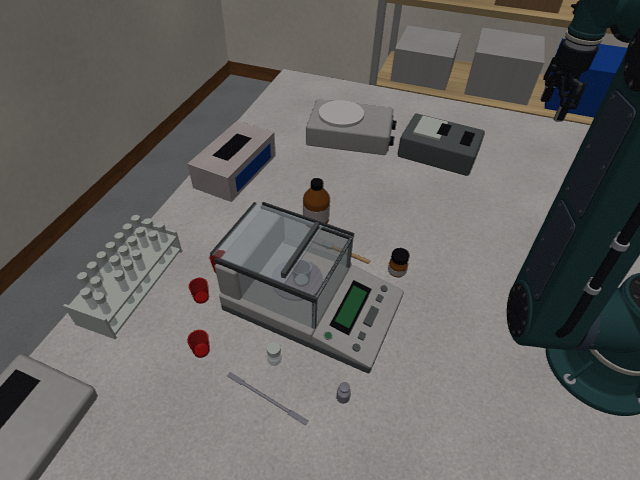

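View pics/top0.png

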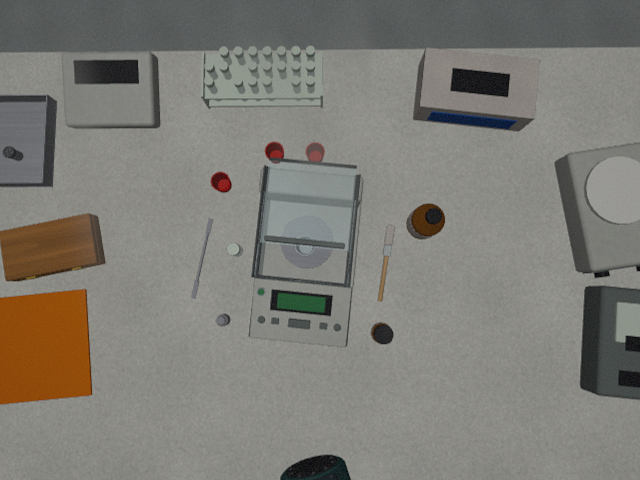

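The side view shows the balance with its lid partly open: the rail runs from about (283,273) to (318,235), and the tare key is near (371,316). In the top view the rail runs from (265,239) to (344,246), the tare key is at (299,323), and the shield's front edge is at about y=280. The nearest bystanders are the black-capped jar (382,333) and the weight (223,320).

```bash
cat > h.py <<'E'
from bench import manip
import cv2,numpy as np
def ray(n,uv,z):
    c=manip.calibration(n); R=cv2.Rodrigues(np.array(c["rvec"]))[0]; o=-R.T@np.array(c["tvec"]).ravel()
    d=R.T@np.linalg.inv(np.array(c["intrinsics"]))@np.array([uv[0],uv[1],1.]); return o+d*(z-o[2])/d[2]
E
python3 - <<'E'
from h import *
p=cv2.imread("pics/top0.png"); 
cv2.imwrite("pics/crop.png",cv2.resize(p[140:360,200:420],None,fx=2.7,fy=2.7,interpolation=cv2.INTER_CUBIC))
def comp(n,p,box,thr,amin):
    x0,y0,x1,y1=box; g=cv2.cvtColor(p,cv2.COLOR_BGR2GRAY)[y0:y1,x0:x1]
    for c in cv2.findContours((g<thr).astype(np.uint8),0,2)[0]:
        if cv2.contourArea(c)>=amin:
            r=cv2.minAreaRect(c); yield np.array(r[0])+[x0,y0],r[1],r[2]
for c,s,a in comp("top",p,(250,310,350,335),125,15): print("key",c,s,a,ray("top",c,.048))
for c,s,a in comp("top",p,(262,230,348,252),110,30): print("rail",c,s,a,ray("top",c,.178))
E
```

```text
key [337. 327.] (8.0, 8.0) 90.0 [4.48846386e-01 3.76942858e-04 4.80000000e-02]
key [323. 326.] (8.0, 8.0) 90.0 [0.45088014 0.02953715 0.048     ]
key [298.53823853 323.50294113] (22.77886199951172, 10.58411693572998) 4.39870548248291 [0.45598761 0.080581   0.048     ]
key [274.5 320.5] (7.0, 7.0) 90.0 [0.46215476 0.13087355 0.048     ]
key [260.5 319. ] (8.0, 7.0) 90.0 [0.46523863 0.16022032 0.048     ]
key [347.99505615 322.04950619] (2.1890816688537598, 24.179405212402344) 5.710593223571777 [ 0.45906857 -0.02257186  0.048     ]
key [300.5 313. ] (6.0, 61.0) 90.0 [0.47771684 0.07654466 0.048     ]
rail [304.00214386 241.47939014] (80.70913696289062, 7.128098964691162) 5.946863651275635 [0.61540103 0.06411808 0.178     ]
```

View pics/crop.png

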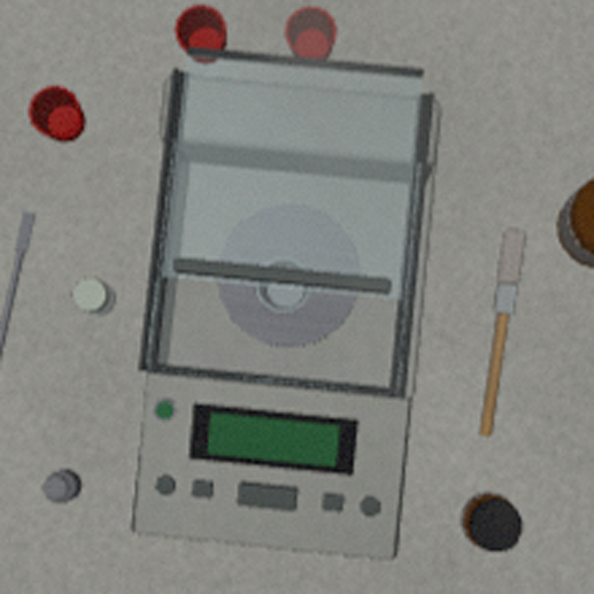

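>>> play_rows(increments="0 0 0 8.5 0; 0 0 0 8.5 0; 0 0 0 8.4 0; 0 0 0 0 0; 0.01 -0.02 0 0 0")

```text
time_s: 0.6
eef_pos: [0.1953, -0.5002, 0.2303]
ee_rot: [-0.0, 0.999, -0.05, -0.001]
ft_force: [0.5, 1.0, 0.4]
grip_width: 0.0126
gripper_force: 0.0
```

>>> play_rows(increments="0.026 -0.04 0 0 0; 0.026 -0.04 0 0 0; 0.026 -0.04 0 0 0; 0.026 -0.04 0 0 0; 0.026 -0.04 0 0 0")

```text
time_s: 1.1
eef_pos: [0.3466, -0.3118, 0.2311]
ee_rot: [0.0, 0.999, -0.049, 0.0]
ft_force: [1.1, -0.2, 0.4]
grip_width: 0.0001
gripper_force: 0.0
```

>>> play_rows(increments="0.026 -0.04 0 0 0; 0.026 -0.04 0 0 0; 0.026 -0.04 0 0 0; 0.026 -0.04 0 0 0; 0.026 -0.04 0 0 0")

```text
time_s: 1.6
eef_pos: [0.4963, -0.1259, 0.2312]
ee_rot: [0.0, 0.999, -0.049, 0.0]
ft_force: [0.5, -1.7, -0.1]
grip_width: 0.0001
gripper_force: 0.0
```

```bash
cat >> h.py <<'E'
O=np.array([.5858,.0672]); X=np.array([.9948,-.102]); Y=np.array([.102,.9948])
def where():
    s=manip.read_state(); e=s["eef_pos"]; w,x,y,z=s["ee_rot"]
    print("t",s["time_s"],"bal",np.round([(e[:2]-O)@X,(e[:2]-O)@Y,e[2]],4),"yaw",np.degrees(2*np.arctan2(y,x)),"F",np.round(s["ft_force"],2),s["grip_width"])
E
python3 -c "from h import *; where()"
```

```text
t 1.6 bal [-0.0693 -0.2012  0.2312] yaw -5.601495021656308 F [ 0.53 -1.72 -0.1 ] 0.00014113206962929046
```

>>> play_rows(increments="0.027 -0.04 0 0 0; 0.027 -0.04 0 0 0; 0.027 -0.04 0 0 0; 0.027 -0.04 0 0 0; 0.027 -0.04 0 0 0")

```text
time_s: 2.1
eef_pos: [0.651, 0.0593, 0.2308]
ee_rot: [0.0, 0.999, -0.049, -0.0]
ft_force: [1.3, 0.4, -0.5]
grip_width: -0.0001
gripper_force: 0.0
```

>>> play_rows(increments="0 0 0 0 0; 0 0 0.01 0 0; 0 0 0.01 0 0; 0 0 0.01 0 0; 0 0 0 0 0")

```text
time_s: 2.6
eef_pos: [0.6484, 0.0563, 0.1988]
ee_rot: [0.0, 0.999, -0.051, -0.002]
ft_force: [-0.4, -0.4, -0.3]
grip_width: 0.0002
gripper_force: 0.0
```

Run:
```python
from h import *
where()
a=manip.camera("side")[0][:,:,::-1]; b=manip.camera("top")[0][:,:,::-1]
f=lambda p,x,y:cv2.resize(p[y:y+150,x:x+150],(400,400),interpolation=cv2.INTER_CUBIC)
cv2.imwrite("pics/c1.png",np.hstack([f(a,220,170),f(b,230,150)]))
```

```text
t 2.6 bal [ 0.0634 -0.0045  0.1988] yaw -5.893498427743413 F [-0.38 -0.4  -0.34] 0.00023738699288705593
```

View pics/c1.png

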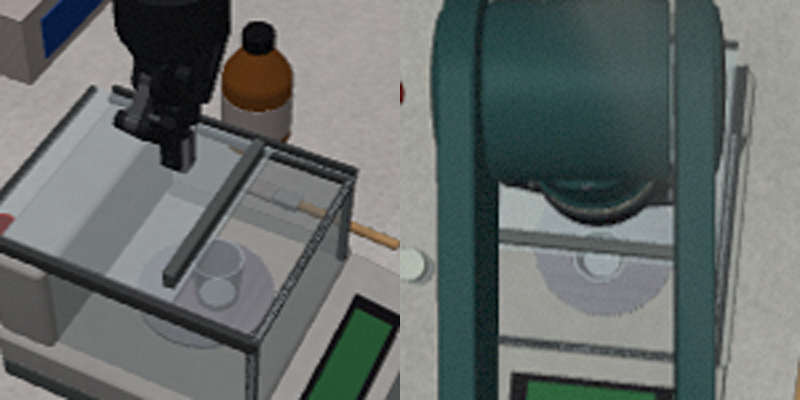

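The crop shows the shut fingertips (left half, about (180,165)) above the glass and behind the rail, with a clear gap. I'll go down to 0.169 m and push gently forward.

>>> play_rows(increments="0 0 0.01 0 0; 0 0 0.01 0 0; 0 0 0.006 0 0; 0 0 0.003 0 0; 0 0 0 0 0")

```text
time_s: 3.2
eef_pos: [0.6497, 0.0576, 0.1712]
ee_rot: [0.0, 0.999, -0.051, -0.001]
ft_force: [-0.5, 0.2, -0.7]
grip_width: 0.0
gripper_force: 0.0
```

>>> play_rows(increments="-0.004 0 0 0 0; -0.004 0 0 0 0; -0.004 0 0 0 0; -0.004 0 0 0 0; -0.004 0 0 0 0")

```text
time_s: 3.7
eef_pos: [0.6303, 0.0596, 0.1727]
ee_rot: [0.0, 0.999, -0.051, 0.001]
ft_force: [2.0, 0.1, -0.9]
grip_width: -0.0002
gripper_force: 0.8
```

>>> play_rows(increments="-0.005 0 0 0 0; -0.005 0 0 0 0; -0.005 0 0 0 0; -0.005 0 0 0 0; -0.005 0 0 0 0")

```text
time_s: 4.2
eef_pos: [0.6051, 0.0622, 0.1726]
ee_rot: [0.0, 0.999, -0.051, 0.0]
ft_force: [0.7, 0.4, 1.8]
grip_width: 0.0002
gripper_force: 0.8
```

```bash
python3 -c "from h import *; where()"
```

```text
t 4.2 bal [ 0.0197 -0.003   0.1726] yaw -5.816821301142719 F [0.72 0.35 1.82] 0.0001647576045495484
```

>>> play_rows(increments="-0.005 0 0.001 0 0; -0.005 0 0.001 0 0; -0.005 0 0 0 0; -0.005 0 0 0 0; -0.005 0 0 0 0")

```text
time_s: 4.7
eef_pos: [0.5799, 0.0646, 0.1701]
ee_rot: [0.0, 0.999, -0.051, -0.0]
ft_force: [2.3, -0.1, -0.2]
grip_width: -0.0001
gripper_force: 0.8
```

Run:
```python
from h import *
where()
a=manip.camera("side")[0][:,:,::-1]; b=manip.camera("top")[0][:,:,::-1]
f=lambda p,x,y:cv2.resize(p[y:y+150,x:x+150],(400,400),interpolation=cv2.INTER_CUBIC)
cv2.imwrite("pics/c2.png",np.hstack([f(a,220,170),f(b,230,150)]))
```

```text
t 4.7 bal [-0.0056 -0.0031  0.1701] yaw -5.817387442233219 F [ 2.34 -0.11 -0.22] -5.192056517985403e-05
```

View pics/c2.png

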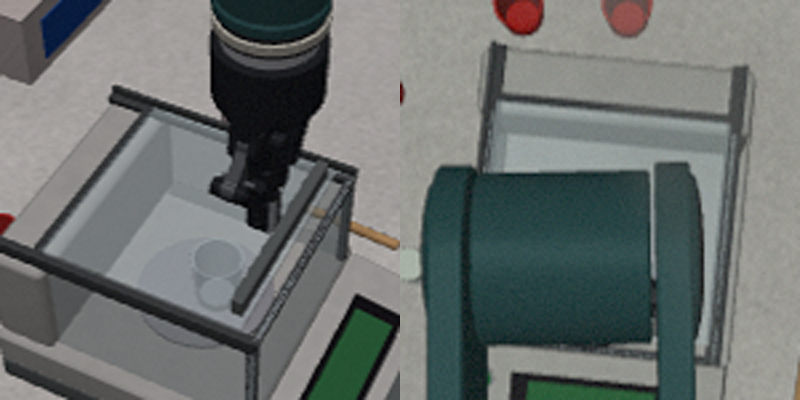

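The rail has moved along with the fingertips and has roughly 20 mm left to the front edge. I'll push more slowly from here and watch the force for the stop.

>>> play_rows(increments="-0.003 0 0 0 0; -0.003 0 0 0 0; -0.003 0 0 0 0; -0.003 0 0 0 0; -0.002 0 0 0 0")

```text
time_s: 5.3
eef_pos: [0.5662, 0.0661, 0.17]
ee_rot: [0.0, 0.999, -0.051, -0.0]
ft_force: [1.3, -0.0, -0.5]
grip_width: -0.0003
gripper_force: 0.8
```

>>> play_rows(increments="-0.001 0 0 0 0; -0.001 0 0 0 0; -0.001 0 0 0 0; -0.001 0 0 0 0; 0 0 0 0 0")

```text
time_s: 5.8
eef_pos: [0.5658, 0.0661, 0.1703]
ee_rot: [0.0, 0.999, -0.051, 0.004]
ft_force: [11.2, -0.4, -6.0]
grip_width: -0.0001
gripper_force: 5.6
```

```bash
python3 -c "from h import *; where()"
```

```text
t 5.8 bal [-0.0198 -0.0031  0.1703] yaw -5.844401737423388 F [11.24 -0.39 -5.96] -6.951664533148785e-05
```

The force rose to 11 N with the tool standing still, so this should be the stop. I'll back off, rise and check.

>>> play_rows(increments="0.003 0 0 0 0; 0.005 0 0 0 0; 0.005 0 -0.005 0 0; 0.005 0 -0.02 0 0; 0 0 -0.04 0 0")

```text
time_s: 6.3
eef_pos: [0.5789, 0.0646, 0.232]
ee_rot: [0.0, 0.999, -0.051, -0.005]
ft_force: [-0.3, 0.5, 0.0]
grip_width: 0.0003
gripper_force: 0.0
```

>>> play_rows(increments="0 0.04 -0.01 0 0; 0 0.04 0 0 0; -0.01 0.04 0 0 0; -0.03 0.03 0 0 0; 0 0 0 0 0")

```text
time_s: 6.8
eef_pos: [0.5227, -0.0834, 0.2458]
ee_rot: [0.001, 0.999, -0.053, -0.001]
ft_force: [-0.1, -0.4, 0.3]
grip_width: -0.0001
gripper_force: 0.0
```

Run:
```python
from h import *
where()
a=manip.camera("side")[0][:,:,::-1]; b=manip.camera("top")[0][:,:,::-1]
f=lambda p,x,y:cv2.resize(p[y:y+150,x:x+150],(400,400),interpolation=cv2.INTER_CUBIC)
cv2.imwrite("pics/c3.png",np.hstack([f(a,220,190),f(b,230,200)]))
```

```text
t 6.8 bal [-0.0474 -0.1563  0.2458] yaw -6.114758484022312 F [-0.13 -0.42  0.25] -0.00010190803765387833
```

View pics/c3.png

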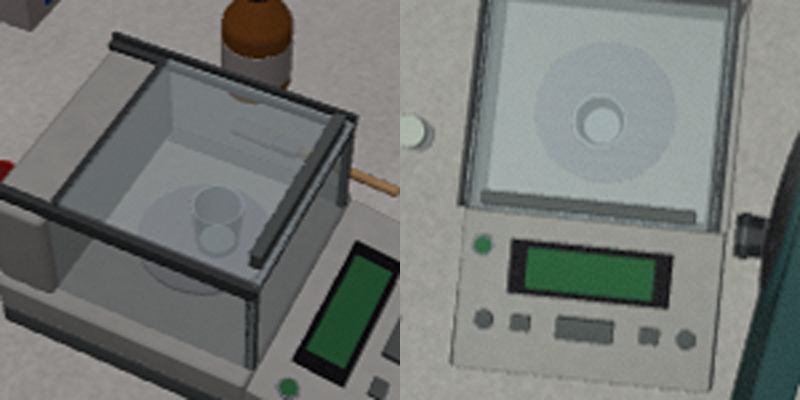

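Run:
```python
from h import *
b=manip.camera("top")[0][:,:,::-1]; g=cv2.cvtColor(np.ascontiguousarray(b),cv2.COLOR_BGR2GRAY)
def meas(x0,y0,x1,y1,thr,z):
    for c in cv2.findContours((g[y0:y1,x0:x1]<thr).astype(np.uint8),0,2)[0]:
        if cv2.contourArea(c)>60:
            r=cv2.minAreaRect(c); w=ray("top",np.array(r[0])+[x0,y0],z)[:2]
            print(r,w,"bal",(w-O)@X,(w-O)@Y)
meas(260,266,344,284,110,.178)
meas(285,315,315,335,125,.048)
where()
```

```text
((39.970298767089844, 11.797029495239258), (80.69752502441406, 6.1692304611206055), 5.710592269897461) [0.54825358 0.07140027] bal -0.037779606313159866 0.00034868909432358243
((13.712871551513672, 8.37128734588623), (22.189329147338867, 9.751364707946777), 5.710593223571777) [0.45625973 0.08021711] bal -0.1301944090306759 -0.0002636858831873228
t 6.95 bal [-0.0446 -0.1529  0.246 ] yaw -5.828423491626906 F [0.49 0.   0.38] -0.0002581151410026968
```

>>> play_rows(increments="-0.02 -0.03 0 0 0; -0.02 -0.03 0 0 0; -0.02 -0.03 0 0 0; -0.02 -0.03 0 0 0; -0.006 -0.033 0 0 0")

```text
time_s: 7.45
eef_pos: [0.4546, 0.0829, 0.2461]
ee_rot: [-0.0, 0.999, -0.05, 0.0]
ft_force: [1.2, -0.0, 0.0]
grip_width: -0.0002
gripper_force: 0.0
```

>>> play_rows(increments="0 0 0.03 0 0; 0 0 0.04 0 0; 0 0 0.04 0 0; 0 0 0.03 0 0; 0 0 0 0 0")

```text
time_s: 7.95
eef_pos: [0.4521, 0.0816, 0.1005]
ee_rot: [0.0, 0.999, -0.05, -0.005]
ft_force: [-0.1, 0.7, 0.1]
grip_width: -0.0001
gripper_force: 0.0
```

>>> play_rows(increments="0 0 0.02 0 0; 0 0 0.01 0 0; 0 0 0.005 0 0; 0 0 0.003 0 0; 0 0 0 0 0")

```text
time_s: 8.45
eef_pos: [0.4559, 0.0805, 0.0679]
ee_rot: [-0.0, 0.999, -0.051, 0.0]
ft_force: [-0.5, -0.5, 0.2]
grip_width: -0.0
gripper_force: 0.0
```

Run:
```python
from h import *
where()
a=manip.camera("side")[0][:,:,::-1]
cv2.imwrite("pics/c4.png",cv2.resize(a[220:370,260:460],(800,600),interpolation=cv2.INTER_CUBIC))
where()
```

```text
t 8.45 bal [-0.1306  0.      0.0679] yaw -5.807377221759902 F [-0.5  -0.49  0.16] -4.7462228997048877e-05
t 8.5 bal [-0.1305 -0.      0.0681] yaw -5.813007870405617 F [-0.2   0.42 -0.01] 0.0001536293373157321
```

View pics/c4.png

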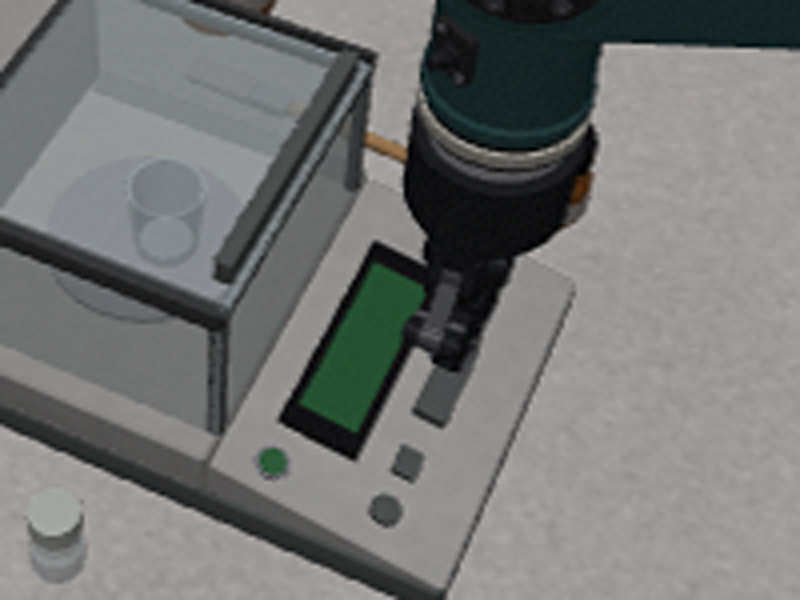

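The fingertips are over the middle of the tare key, about 20 mm up, and the neighbouring keys are clear. The rail sits at the front frame. Next I'll go down slowly.

>>> play_rows(increments="0 0 0.006 0 0; 0 0 0.005 0 0; 0 0 0.003 0 0; 0 0 0.002 0 0; 0 0 0 0 0")

```text
time_s: 9.0
eef_pos: [0.4551, 0.0803, 0.0508]
ee_rot: [0.0, 0.999, -0.051, -0.0]
ft_force: [-0.2, 0.0, -0.5]
grip_width: 0.0001
gripper_force: 0.0
```

>>> play_rows(increments="0 0 0.001 0 0; 0 0 0.001 0 0; 0 0 0.001 0 0; 0 0 0.001 0 0; 0 0 0 0 0")

```text
time_s: 9.5
eef_pos: [0.4559, 0.0804, 0.0477]
ee_rot: [0.0, 0.999, -0.051, 0.001]
ft_force: [-0.1, -0.0, 1.9]
grip_width: -0.0003
gripper_force: 1.2
```

>>> play_rows(increments="0 0 0.001 0 0; 0 0 0.001 0 0; 0 0 0.0005 0 0; 0 0 0 0 0; 0 0 0 0 0")

```text
time_s: 10.0
eef_pos: [0.4562, 0.0803, 0.0455]
ee_rot: [0.0, 0.999, -0.051, 0.001]
ft_force: [0.3, -0.5, 5.2]
grip_width: 0.0002
gripper_force: 2.5
```

```bash
python3 -c "from h import *; where()"
```

```text
t 10.0 bal [-1.303e-01 -1.000e-04  4.550e-02] yaw -5.818037806152306 F [ 0.28 -0.46  5.17] 0.00019453393558045747
```

>>> play_rows(increments="0 0 0.0008 0 0; 0 0 0 0 0; 0 0 0 0 0; 0 0 -0.002 0 0; 0 0 -0.004 0 0")

```text
time_s: 10.5
eef_pos: [0.4553, 0.0804, 0.0499]
ee_rot: [0.0, 0.999, -0.051, -0.0]
ft_force: [0.6, -0.6, 0.4]
grip_width: -0.0002
gripper_force: 0.0
```

>>> play_rows(increments="0 0 -0.01 0 0; 0 0 -0.03 0 0; 0 0 -0.04 0 0; 0 0 -0.04 0 0; -0.02 0 -0.04 0 0")

```text
time_s: 11.0
eef_pos: [0.4357, 0.0822, 0.2111]
ee_rot: [0.0, 0.999, -0.051, -0.001]
ft_force: [1.4, 0.2, -0.4]
grip_width: 0.0001
gripper_force: 0.0
```

>>> play_rows(increments="-0.01 0.04 0 0 0; -0.01 0.04 0 0 0; -0.01 0.04 0 0 0; 0 0.04 0 0 0; 0 0 0 0 0")

```text
time_s: 11.5
eef_pos: [0.3882, -0.0772, 0.2099]
ee_rot: [0.001, 0.999, -0.054, -0.001]
ft_force: [0.8, 1.3, 0.5]
grip_width: -0.0002
gripper_force: 0.0
```

Run:
```python
from h import *
where()
a=manip.camera("side")[0][:,:,::-1]; b=manip.camera("top")[0][:,:,::-1]
f=lambda p,x,y:cv2.resize(p[y:y+240,x:x+240],(400,400),interpolation=cv2.INTER_CUBIC)
cv2.imwrite("pics/c5.png",np.hstack([f(a,190,190),f(b,190,140)]))
```

```text
t 11.5 bal [-0.1818 -0.1638  0.2099] yaw -6.220905620969914 F [0.81 1.26 0.49] -0.00018207883611599945
```

View pics/c5.png

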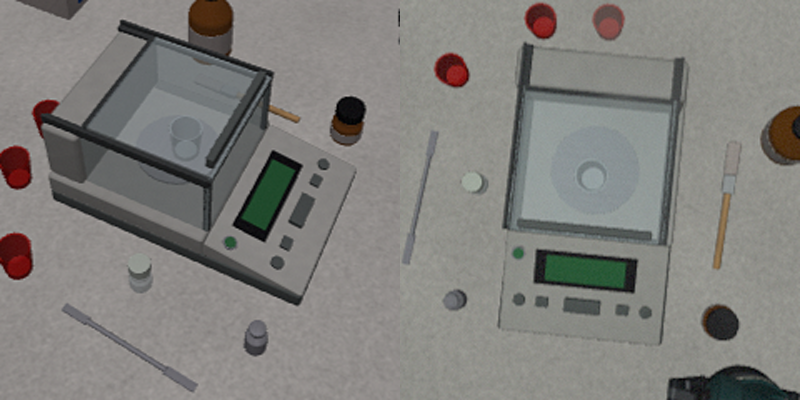

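The lid is shut, with the rail at the front edge. The beaker and all bystanders are where they were, and the arm is clear.

```bash
python3 -c "
from bench import manip
print(manip.hand_in())"
```

```text
the job is handed in; nothing more can be done
None
```

I slid the lid shut against its front stop, then pressed the tare key at about 5 N (it registers at about 3.4 N) and took the hand away. The beaker and everything else look undisturbed in the last pictures, and the job was handed in after about 12 s of robot time; the hand-in gave no verdict.

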